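# Pair the courier's water samples in the bench rack and stack the empty tray

### The job

Move the three white sample bottles from the courier's polystyrene tray into the empty row of the blue bench rack, so that this row runs in the same order of cap colours as the amber bottles already there: each white bottle upright in the pocket directly beside the amber bottle with the same cap colour. Then stack the emptied tray squarely on top of the pile of empty trays. Set things down rather than dropping them, and leave the amber bottles standing where they are.

Things in the scene. Friction and masses are not known exactly. Their poses are not given: they have to be found in the camera images.
- tray: loose white polystyrene courier tray with one row of 3 square pockets that hold the white bottles. 222 long (x) x 66 wide (y) x 30 high, 90 g. Origin: centre of underside. Pockets 50 x 50 at x = -76, 0, 76, y = 0, floor 5 above the underside; side walls 8 thick, ribs between pockets 26. When empty it can be gripped across its 66 mm width at the middle
- rack: fixed blue bench rack, two rows of 3 square pockets. 218 long (x) x 128 wide (y) x 32 high, a lip adds 9 at each end. Origin: centre of underside. Pockets 50 x 50 at x = -76, 0, 76 and y = -31, 31, floor 6 above the underside, ribs 26 and 12 thick. The amber bottles stand in the row y = -31; the row y = 31 is empty
- pile: fixed pile of two empty white polystyrene trays like the loose one: 222 long (x) x 66 wide (y) x 60 high. Origin: centre of underside; the top rim is at z = 60. Trays are flat underneath and stack underside on rim, without a catch, either way round
- white_red: white plastic bottle with a red screw cap: upright cylinder, body diameter 34, cap diameter 36 and 20 tall, 68 high overall, about 75 g. Origin: centre of its underside, z up. Starts in one of the loose tray's pockets, where its cap stands 43 above the tray's rim; easiest gripped by the cap, whose middle is at z = 58
- white_yellow: white plastic bottle with a yellow screw cap: upright cylinder, body diameter 34, cap diameter 36 and 20 tall, 68 high overall, about 75 g. Origin: centre of its underside, z up. Starts in one of the loose tray's pockets, where its cap stands 43 above the tray's rim; easiest gripped by the cap, whose middle is at z = 58
- white_green: white plastic bottle with a green screw cap: upright cylinder, body diameter 34, cap diameter 36 and 20 tall, 68 high overall, about 75 g. Origin: centre of its underside, z up. Starts in one of the loose tray's pockets, where its cap stands 43 above the tray's rim; easiest gripped by the cap, whose middle is at z = 58
- amber_red: amber glass bottle with a narrow red cap: body diameter 40, cap diameter 25, 80 high overall, about 130 g. Origin: centre of its underside, z up. Stands in one of the pockets of the blue rack's y = -31 row; loose in its pocket, to be left there
- amber_yellow: amber glass bottle with a narrow yellow cap: body diameter 40, cap diameter 25, 80 high overall, about 130 g. Origin: centre of its underside, z up. Stands in one of the pockets of the blue rack's y = -31 row; loose in its pocket, to be left there
- amber_green: amber glass bottle with a narrow green cap: body diameter 40, cap diameter 25, 80 high overall, about 130 g. Origin: centre of its underside, z up. Stands in one of the pockets of the blue rack's y = -31 row; loose in its pocket, to be left there
Mind the look-alikes: they are no part of the job. Leave any black or purple look-alike of the amber_red alone.

How it is judged:
On the way:
1. all three white bottles stand released in the rack, each beside the amber bottle with the same cap colour (horizontal distance between white_red and amber_red below 0.077 m and angle between each of white_red, white_yellow, white_green's own z axis and vertical below 0.1 rad and y of white_red in the frame of rack between 0.019 and 0.043 m and z of white_red in the frame of rack between 0 and 0.012 m and x of white_red in the frame of rack between -0.088 and 0.088 m and horizontal distance between white_yellow and amber_yellow below 0.077 m and y of white_yellow in the frame of rack between 0.019 and 0.043 m and z of white_yellow in the frame of rack between 0 and 0.012 m and x of white_yellow in the frame of rack between -0.088 and 0.088 m and horizontal distance between white_green and amber_green below 0.077 m and y of white_green in the frame of rack between 0.019 and 0.043 m and z of white_green in the frame of rack between 0 and 0.012 m and x of white_green in the frame of rack between -0.088 and 0.088 m and contact force between the fingers and white_red below 0.1 N and contact force between the fingers and white_yellow below 0.1 N and contact force between the fingers and white_green below 0.1 N), for 0.2 s.
At the end, for the whole second after the job is handed in: White bottles upright on the pocket floors (6 mm) of the free row, each within 77 mm of the amber one of its colour (62 if centred); amber ones upright, within 18 mm of their start; tray level on the pile within 12 mm each way and 0.12 rad; all released and at rest (horizontal distance between white_red and amber_red below 0.077 m and angle between each of white_red, white_yellow, white_green, amber_red, amber_yellow, amber_green's own z axis and vertical below 0.1 rad and y of white_red in the frame of rack between 0.019 and 0.043 m and z of white_red in the frame of rack between 0 and 0.012 m and x of white_red in the frame of rack between -0.088 and 0.088 m and horizontal distance between white_yellow and amber_yellow below 0.077 m and y of white_yellow in the frame of rack between 0.019 and 0.043 m and z of white_yellow in the frame of rack between 0 and 0.012 m and x of white_yellow in the frame of rack between -0.088 and 0.088 m and horizontal distance between white_green and amber_green below 0.077 m and y of white_green in the frame of rack between 0.019 and 0.043 m and z of white_green in the frame of rack between 0 and 0.012 m and x of white_green in the frame of rack between -0.088 and 0.088 m and distance of each of amber_red, amber_yellow, amber_green from where it was at the start of the episode below 0.018 m and x of tray in the frame of pile between -0.012 and 0.012 m and y of tray in the frame of pile between -0.012 and 0.012 m and z of tray in the frame of pile between 0.056 and 0.065 m and angle between the x axis of tray and the x axis of pile, either way round below 0.12 rad and angle between tray's own z axis and vertical below 0.06 rad and linear speed of each of white_red, white_yellow, white_green, amber_red, amber_yellow, amber_green, tray below 0.02 m/s); the robot touches nothing.
It fails at once if a white bottle tipped by more than about 35 degrees (angle between any of white_red, white_yellow, white_green's own z axis and vertical above 0.6 rad).
It fails at once if an amber bottle lifted, pushed over or taken out of its pocket (distance of any of amber_red, amber_yellow, amber_green from where it was at the start of the episode above 0.03 m or angle between any of amber_red, amber_yellow, amber_green's own z axis and vertical above 0.5 rad).
It fails at once if a white bottle or the tray dropped (falling out of the fingers, faster than 0.7 m/s) ((contact force between the fingers and white_red below 0.05 N and linear speed of white_red above 0.7 m/s) or (contact force between the fingers and white_yellow below 0.05 N and linear speed of white_yellow above 0.7 m/s) or (contact force between the fingers and white_green below 0.05 N and linear speed of white_green above 0.7 m/s) or (contact force between the fingers and tray below 0.05 N and linear speed of tray above 0.7 m/s)).
It also fails if it takes over 99 s, if anything falls off the work surface, if the arm or the gripper's body presses on something with over 40 N, if the wrist force passes 120 N, or if a joint passes its speed limit or range.

### The arm

A 6-joint arm with a two-finger parallel gripper is mounted at the origin on the work surface. World frame = base frame: x ahead of the robot, y to its left, z up, the work surface at z = 0. Lengths are in m, angles in rad, forces in N, time in s.
With the tool pointing down it reaches from about 0.425 to 1.125 m from the base axis. Payload 14.9 kg.
Tool frame: the origin (TCP) lies between the finger pads; the fingertips stand 17 mm ahead of it and the grasp point (between the pads) lies 2 mm behind it (bot.tcp_to_tips is the distance from the TCP to the fingertips, in m); z points along the fingers, y is the line along which they close (so a half turn about z gives the same grasp; the last joint's range is limited). The gripper opens to 91 mm and grips with 3 to 60 N. Pads are 32 mm wide; open, the fingers measure 118 mm over their backs; the gripper's body (76 mm by 178 mm) begins 60 mm behind the grasp point.
Start: joints at [-0.033, 0.379, 1.734, -0, 1.028, -0.033], TCP at [0.7, -0, 0.231] pointing down, gripper open.
Joint ranges: [-2.77, 2.77], [-0.74, 2.19], [0, 2.66], [-1.06, 4.2], [0.31, 2.87], [-3.08, 3.08]. Speed limits (rad/s): [1.89, 1.89, 2.39, 3.14, 3.14, 3.14].

### API

Orientations are given as a rotation vector (axis times angle).
In Python, from workcell import readout, snapshot, camera_info, job, finder, bot gives the robot as it stands. The module is installed in compiled form; this text tells all that it offers.
- The arm moves only by the shell command python3 -m pendant 'ROWS' [FORCE]. ROWS is JSON, a list that holds one entry, the list of rows, each a list of 7 numbers: the shift along the tool's x, y, z in m, then the turn, a rotation vector about the tool's x, y, z in degrees, then the opening, from -1 (shut) to 1 (fully open). A call has 1 to 20 rows; each row shifts and turns the commanded pose from where the row before left it, along the tool's axes as they then stand; what a row does not reach is not made up. A row lasts 1/12 s, in which the tool goes at most 41.7 mm and 7.16 degrees, less where a joint would pass 70% of its speed; a pose out of reach is approached as far as the arm can. A call is refused whole if a number of a shift passes 0.0417 or a number of a turn 7.16, either way. A call with a gripper value outside its range is refused whole. The fingers move at their own pace and stop on an object; FORCE is the grip in N (left out, the last holds). Time passes only in rows, so rows that do not move let the fingers close. It gives the time, the measured TCP pose, the force, the opening and the grip force at its end, in the units of the state.
- readout.state(): the state, without advancing time (a new reading comes with each control period).
- snapshot(name): name is "scene" or "side" or "wrist"; returns the picture (400x640x3 uint8, red, green, blue); there is no depth.
- camera_info(name): a dict with "camera_matrix" (3x3 intrinsics, pixels), "R" (3x3) and "t" (3): a world point X has camera coordinates R X + t; the wrist camera has in their place "mount" (4x4, takes a point from camera to tool coordinates, whose origin is the TCP and whose axes are the flange's). Camera axes: x right, y down, z forward; pixel columns grow to the right and rows downward; lengths in m; the calibration is good to about 2 mm. A picture is of the moment at which its call begins: read the wrist's pose just before it. camera_info takes no time and is no camera call.
- job.job_done(): hands the job in; it is judged then, once.
Trained networks look in the newest picture that a camera, given by its name, has taken for a name from the list of things; names that differ only in an ending like _2 or _b are one class to them, and where a whole thing is asked for, a point or a joint stands for the part that bears it (a point fixed in the world has none). Each returns a list of dicts, best first, with "conf" (0 to 1); they miss things now and then, are a little off and sometimes report something else, mostly with a low value. They report only what shows in the picture. A call takes as long as a camera call. They do not tell look-alikes from the thing itself.
- finder.boxes_of(camera, thing): "pixel" ([column, row] in pixels, amid what is visible of it).
- finder.regions_of(camera, thing): "mask" (400x640 bool, what is visible of it) and "pixel" ([column, row] in pixels, amid what is visible of it).
- finder.place_of(camera, thing): "pixel" ([column, row] in pixels: a listed point, or the origin of a listed thing).
The state is a dict: "time_s": time; "q": joint angles; "qd": joint speeds; "tau": joint torques, N m; "tool_pos": TCP position; "tcp_rot": TCP orientation; "force": force on the tool from outside, world axes, zero at the start; "ft_torque": the same for the moment, N m; "width": finger opening in m; "finger_force": force on a finger pad.
Only numpy, scipy, OpenCV 4.12 (cv2) and the standard library are available. Lean on these libraries where they do the work, as an engineer would, in place of code of your own. Each camera call takes 0.05 s, during which the arm holds its last target. There are 200 camera calls.

## Working session

There is one attempt and no reset: what is moved stays moved. The work goes in short steps, Python scripts to look and compute and a shell command to move; the robot and the scene stay as the last step left them, time stands still between calls to the robot, and variables do not carry over. Pictures are saved under pics/ and viewed, at most 14 in all, crops included, and the job is handed in when it is done.

```bash
mkdir -p pics; python3 - <<'E'
from workcell import readout, snapshot, camera_info, finder
import cv2,numpy as np
s=readout.state();print(s['tool_pos'],s['tcp_rot'],s['width'])
for c in ['scene','side']:
    im=snapshot(c);cv2.imwrite(f'pics/{c}0.png',im[:,:,::-1])
    i=camera_info(c);print(c,i['camera_matrix'],i['R'],i['t'])
    for n in ['tray','rack','pile','white_red','white_yellow','white_green','amber_red','amber_yellow','amber_green']:
        print(n,[(np.round(d['pixel']).tolist(),round(d['conf'],2)) for d in finder.place_of(c,n)[:4]])
print(camera_info('wrist'))
E
```

```text
[6.99616666e-01 2.47168104e-05 2.30301276e-01] [-2.22084618e+00 -2.22086691e+00  1.19870592e-03] 0.09108334035610097
scene [[399.38816205   0.         313.18190576]
 [  0.         399.38816205 199.1883564 ]
 [  0.           0.           1.        ]] [[-0.83981886  0.54285142  0.00407563]
 [ 0.37828545  0.59057865 -0.71282325]
 [-0.38936409 -0.59710066 -0.70133188]] [ 0.44740669 -0.14496995  1.34487334]
tray [([380.0, 300.0], 0.97)]
rack []
pile [([323.0, 217.0], 0.72)]
white_red [([352.0, 303.0], 0.83)]
white_yellow [([376.0, 292.0], 0.74)]
white_green [([407.0, 284.0], 0.65)]
amber_red [([236.0, 145.0], 0.64)]
amber_yellow []
amber_green [([238.0, 158.0], 0.37)]
side [[504.24929449   0.         322.33777793]
 [  0.         504.24929449 205.70669207]
 [  0.           0.           1.        ]] [[ 0.90545124 -0.4239173   0.02126434]
 [-0.29665464 -0.66786945 -0.68260268]
 [ 0.30356889  0.61175528 -0.73048026]] [-0.50691057  0.15439744  1.31028613]
tray [([276.0, 146.0], 0.76)]
rack [([363.0, 288.0], 0.8)]
pile [([305.0, 208.0], 0.8), ([393.0, 290.0], 0.52)]
white_red [([301.0, 140.0], 0.45)]
white_yellow [([277.0, 143.0], 0.61), ([340.0, 301.0], 0.5)]
white_green [([253.0, 146.0], 0.47)]
amber_red [([411.0, 320.0], 0.92), ([366.0, 297.0], 0.67), ([372.0, 336.0], 0.62)]
amber_yellow [([340.0, 304.0], 0.72)]
amber_green [([393.0, 290.0], 0.59)]
{'camera_matrix': array([[353.92394501,   0.        , 317.12115117],
       [  0.        , 353.92394501, 200.76952885],
       [  0.        ,   0.        ,   1.        ]]), 'mount': array([[ 3.00642506e-04, -9.58894338e-01, -2.83763207e-01,
         8.05937270e-02],
       [ 9.99999298e-01,  6.13632939e-04, -1.01410912e-03,
         4.82684689e-04],
       [ 1.14654994e-03, -2.83762703e-01,  9.58893849e-01,
        -1.54194048e-01],
       [ 0.00000000e+00,  0.00000000e+00,  0.00000000e+00,
         1.00000000e+00]])}
```

View pics/scene0.png

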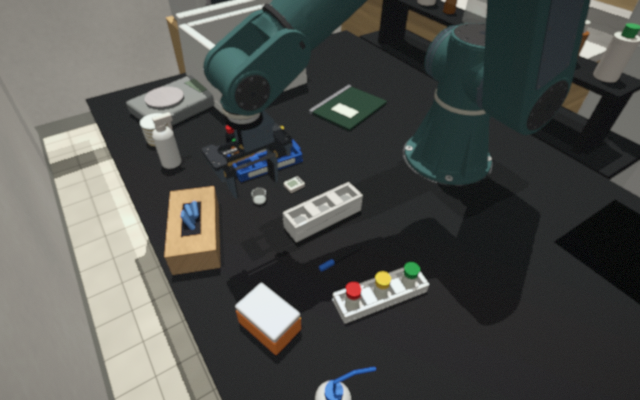

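View pics/side0.png

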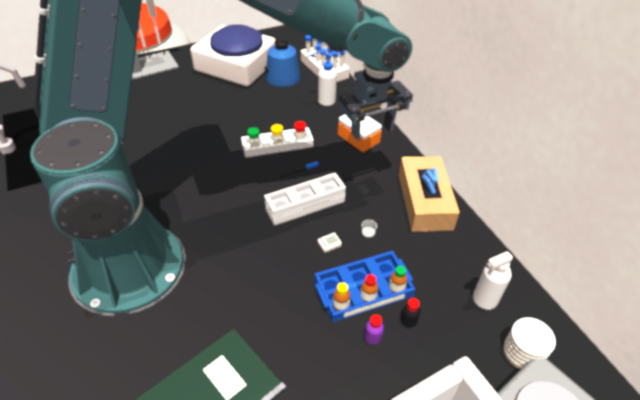

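Scene view: the tray has red (353,290), yellow (382,279) and green (412,269), and the pile is at (323,212). Side view: the rack is at (364,285), with amber yellow (342,295), red (370,287) and green (400,277). The red-capped black (411,312) and purple (375,328) bottles outside the rack are the look-alikes.

```bash
cat > h.py <<'E'
from workcell import readout, snapshot, camera_info, finder
import cv2,numpy as np
from scipy.spatial.transform import Rotation as Ro
def cam(c):
    i=camera_info(c);K=i['camera_matrix']
    if c!='wrist': return K,i['R'],i['t']
    s=readout.state();T=np.eye(4);T[:3,:3]=Ro.from_rotvec(s['tcp_rot']).as_matrix();T[:3,3]=s['tool_pos']
    W=np.linalg.inv(T@i['mount']);return K,W[:3,:3],W[:3,3]
def ray(C,p,z):
    K,R,t=C;d=R.T@np.linalg.solve(K,[*p,1.]);o=-R.T@t
    return o+d*(z-o[2])/d[2]
def proj(C,X):
    K,R,t=C;x=(np.atleast_2d(X)@R.T+t)@K.T;return x[:,:2]/x[:,2:]
HS={'red':[((0,150,90),(6,255,255)),((174,150,90),(180,255,255))],'yellow':[((22,140,140),(34,255,255))],'green':[((50,120,60),(80,255,255))],'blue':[((105,120,50),(125,255,255))]}
def cmask(im,col):
    h=cv2.cvtColor(im,cv2.COLOR_RGB2HSV);return sum(cv2.inRange(h,a,b) for a,b in HS[col])
def blobs(im,col,amin=15):
    n,l,st,ce=cv2.connectedComponentsWithStats(cmask(im,col))
    return [(ce[k].round(1),int(st[k,4])) for k in range(1,n) if st[k,4]>=amin]
E
python3 - <<'E'
from h import *
for c in ['scene','side']:
    im=cv2.imread(f'pics/{c}0.png')[:,:,::-1].copy();C=cam(c)
    for col in HS:
        for p,a in blobs(im,col):
            print(c,col,p,a,'z.063',ray(C,p,.063)[:2].round(3),'z.078',ray(C,p,.078)[:2].round(3))
    for n in ['pile','tray','rack']:
        pass
E
```

```text
scene red [228.5 128.7] 41 z.063 [ 0.58  -0.452] z.078 [ 0.588 -0.431]
scene red [352.8 289.5] 217 z.063 [0.606 0.277] z.078 [0.613 0.285]
scene yellow [382.3 278.2] 173 z.063 [0.531 0.29 ] z.078 [0.539 0.297]
scene green [630.6  29.9] 162 z.063 [-1.428 -0.169] z.078 [-1.382 -0.153]
scene green [411.4 268.9] 216 z.063 [0.456 0.307] z.078 [0.466 0.314]
scene blue [292.4 154. ] 291 z.063 [ 0.469 -0.218] z.078 [ 0.479 -0.202]
scene blue [250.6 158.7] 150 z.063 [ 0.59  -0.268] z.078 [ 0.597 -0.25 ]
scene blue [250.2 170.3] 303 z.063 [ 0.615 -0.219] z.078 [ 0.622 -0.202]
scene blue [190.1 216.5] 255 z.063 [ 0.834 -0.135] z.078 [ 0.836 -0.12 ]
scene blue [326.4 264.6] 124 z.063 [0.618 0.189] z.078 [0.624 0.198]
scene blue [343.6 382.3] 516 z.063 [0.743 0.431] z.078 [0.747 0.435]
side red [143.8  14.4] 84 z.063 [0.308 1.228] z.078 [0.306 1.196]
side red [163.3  26.9] 188 z.063 [0.358 1.091] z.078 [0.355 1.061]
side red [150.3  39. ] 139 z.063 [0.29  1.015] z.078 [0.287 0.986]
side red [138.4  42.1] 82 z.063 [0.243 1.009] z.078 [0.241 0.98 ]
side red [299.7 125.2] 113 z.063 [0.611 0.284] z.0
[... 360 characters left out ...]
  -0.339]
side green [252.9 131.5] 114 z.063 [0.462 0.313] z.078 [0.457 0.295]
side green [399.8 270.8] 83 z.063 [ 0.608 -0.343] z.078 [ 0.601 -0.351]
side blue [308.2  37. ] 46 z.063 [0.866 0.789] z.078 [0.854 0.764]
side blue [325.7  50.3] 149 z.063 [0.886 0.67 ] z.078 [0.875 0.646]
side blue [282.6  66.4] 1186 z.063 [0.691 0.629] z.078 [0.682 0.606]
side blue [341.9  51.6] 16 z.063 [0.94  0.637] z.078 [0.927 0.614]
side blue [327.4  65.1] 55 z.063 [0.847 0.572] z.078 [0.836 0.55 ]
side blue [311.7 164.6] 93 z.063 [0.569 0.097] z.078 [0.562 0.082]
side blue [428.9 181.9] 184 z.063 [ 0.848 -0.107] z.078 [ 0.837 -0.119]
side blue [359.8 280.9] 3021 z.063 [ 0.504 -0.329] z.078 [ 0.498 -0.337]
```

```bash
python3 -m pendant '[[[0.036,-0.021,0,0,0,0,1],[0.036,-0.021,0,0,0,0,1],[0.036,-0.021,0,0,0,0,1],[0.036,-0.021,0,0,0,0,1],[0.036,-0.021,0,0,0,0,1],[0.036,-0.021,0,0,0,0,1],[0.036,-0.021,0,0,0,0,1],[0.036,-0.021,0,0,0,0,1],[0,0,0,0,0,0,1],[0,0,0,0,0,0,1],[0,0,0,0,0,0,1]]]' 20
python3 - <<'E'
from h import *
C=cam('wrist');im=snapshot('wrist');cv2.imwrite('pics/w_tray.png',im[:,:,::-1])
print(readout.state()['tool_pos'])
for col in HS:
    for p,a in blobs(im,col,60): print(col,p,a,ray(C,p,.073)[:2].round(4),ray(C,p,.063)[:2].round(4))
for n in ['tray','white_red','white_yellow','white_green','pile']:
    print(n,[(d['pixel'],ray(C,d['pixel'],0.005 if n[0]=='w' else 0)[:2].round(4),d['conf']) for d in finder.place_of('wrist',n)[:2]])
E
```

```text
time_s: 1.92
tool_pos: [0.5322, 0.2878, 0.231]
tcp_rot: [2.221, 2.222, 0.0]
force: [-0.1, -0.8, 0.5]
width: 0.0909
finger_force: 0.0
[0.5325484  0.28729104 0.23100582]
red [398.2 195.4] 1156 [0.6066 0.2812] [0.609  0.2784]
yellow [318.8 181.2] 1151 [0.5339 0.2945] [0.534  0.2921]
green [237.2 164.1] 1213 [0.461  0.3101] [0.4587 0.3082]
blue [368.8 282.5] 481 [0.5835 0.1919] [0.5851 0.1863]
tray [([318.0, 166.3], array([0.5333, 0.2941]), 0.75)]
white_red [([385.3, 183.2], array([0.6076, 0.2762]), 0.57)]
white_yellow [([317.2, 166.2], array([0.5324, 0.2951]), 0.59)]
white_green [([251.0, 154.7], array([0.461 , 0.3076]), 0.59), ([319.2, 164.8], array([0.5346, 0.2967]), 0.52)]
pile [([300.7, 380.0], array([0.5107, 0.0048]), 0.91)]
```

View pics/w_tray.png

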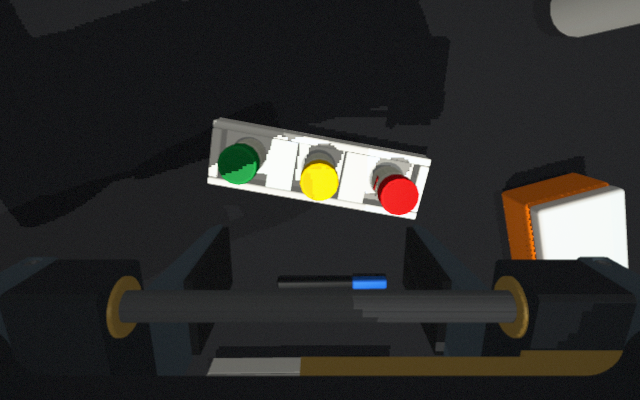

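Wrist view over the tray: green (237,164), yellow (319,181) and red (398,195) stand in the tray. They agree with the scene and side estimates within about 4 mm. The pile and rack are next.

```bash
cat > look.py <<'E'
import sys;from h import *
C=cam('wrist');im=snapshot('wrist');cv2.imwrite(f'pics/{sys.argv[1]}.png',im[:,:,::-1])
np.savez(f'{sys.argv[1]}.npz',K=C[0],R=C[1],t=C[2]);print(readout.state()['tool_pos'])
E
python3 -m pendant '[[[-0.0375,0,0,0,0,0,1],[-0.0375,0,0,0,0,0,1],[-0.0375,0,0,0,0,0,1],[-0.0375,0,0,0,0,0,1],[-0.0375,0,0,0,0,0,1],[-0.0375,0,0,0,0,0,1],[-0.0375,0,0,0,0,0,1],[-0.0375,0,0,0,0,0,1],[0,0,0,0,0,0,1],[0,0,0,0,0,0,1],[0,0,0,0,0,0,1]]]' >/dev/null; python3 look.py w_pile
python3 -m pendant '[[[-0.039,0,0,0,0,0,1],[-0.039,0,0,0,0,0,1],[-0.039,0,0,0,0,0,1],[-0.039,0,0,0,0,0,1],[-0.039,0,0,0,0,0,1],[-0.039,0,0,0,0,0,1],[-0.039,0,0,0,0,0,1],[-0.039,0,0,0,0,0,1],[-0.039,0,0,0,0,0,1],[0,0,0,0,0,0,1],[0,0,0,0,0,0,1],[0,0,0,0,0,0,1]]]' >/dev/null; python3 look.py w_rack
```

```text
[ 0.53206996 -0.01168579  0.23089865]
[ 0.53238002 -0.36145649  0.23062757]
```

View pics/w_pile.png

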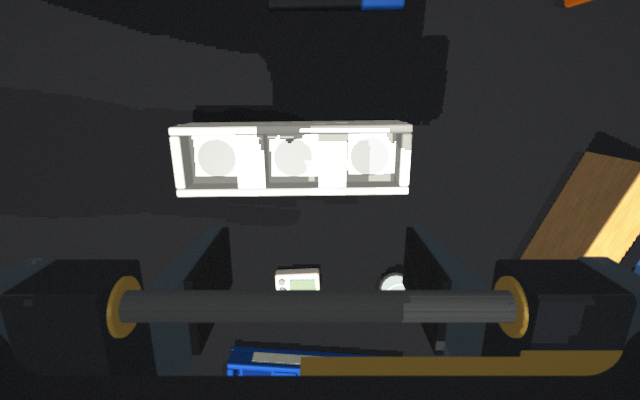

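View pics/w_rack.png

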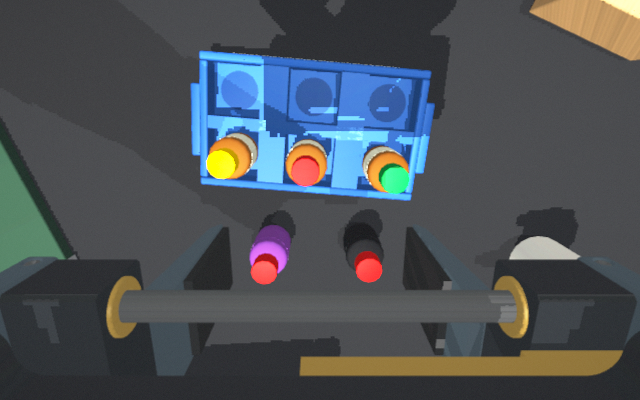

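Pile view: the pile rim spans roughly (170,129) to (408,194). Rack view: the free row is at the top, pockets (240,90), (313,97) and (387,103). Ambers: yellow (222,164), red (305,171), green (395,180). The purple (264,270) and black (369,267) look-alikes stand outside the rack.

```bash
cat > fit.py <<'E'
from h import *
from scipy.optimize import minimize,least_squares
def load(n): d=np.load(n+'.npz');return (d['K'],d['R'],d['t']),cv2.imread(f'pics/{n}.png')[:,:,::-1].copy()
def pose(v,P): c,s=np.cos(v[2]),np.sin(v[2]);return np.c_[P[:,0]*c-P[:,1]*s+v[0],P[:,0]*s+P[:,1]*c+v[1],P[:,2]]
def box(L,W,z0,z1): return np.array([[sx*L/2,sy*W/2,z] for z in(z0,z1) for sx,sy in((-1,-1),(-1,1),(1,1),(1,-1))])
def hullfit(C,mask,P,v0):
    m=max(cv2.findContours(mask,cv2.RETR_EXTERNAL,cv2.CHAIN_APPROX_NONE)[0],key=cv2.contourArea)
    M=np.zeros((1600,2560),np.uint8);cv2.fillConvexPoly(M,cv2.convexHull(m)*4+2,1)
    def f(v):
        A=np.zeros_like(M);cv2.fillConvexPoly(A,cv2.convexHull(((proj(C,pose(v,P))+.5)*4).round().astype(np.int32)),1)
        return 1-(A&M).sum()/(A|M).sum()
    v0=np.array(v0,float);S=np.vstack([v0,v0+[.02,0,0],v0+[0,.02,0],v0+[0,0,.1]])
    r=minimize(f,v0,method='Nelder-Mead',options=dict(initial_simplex=S,xatol=1e-4,fatol=1e-4));return r.x,r.fun
def cornerfit(C,px,P,v0):
    r=least_squares(lambda v:(proj(C,pose(v,P))-px).ravel(),v0);return r.x,r.fun.round(1)
E
python3 - <<'E'
from fit import *
C,im=load('w_pile')
hsv=cv2.cvtColor(im,cv2.COLOR_RGB2HSV);m=cv2.inRange(hsv,(0,0,90),(180,60,255));m[260:]=0;m[:100]=0;m[:,460:]=0
m=cv2.morphologyEx(m,cv2.MORPH_CLOSE,np.ones((9,9)))
print('pile',hullfit(C,m,box(.222,.066,0,.06),[.51,.005,0]))
print('pile c',cornerfit(C,np.array([[178,195],[170,129],[412,124],[408,193]]),box(.222,.066,.06,.06)[:4],[.51,.005,0]))
C,im=load('w_rack')
v,e=cornerfit(C,np.array([[203,184],[202,53],[430,72],[410,197]]),box(.218,.128,.032,.032)[:4],[.525,-.31,0]);print('rack',v,e)
pk=pose(v,np.array([[x,.031,.006] for x in(-.076,0,.076)]));print('pockets',pk[:,:2],proj(C,pk))
for col in('yellow','red','green'):
    for p,a in blobs(im,col,60): print(col,p,a,ray(C,p,.086)[:2].round(4),ray(C,p,.08)[:2].round(4))
print('amber exp',pose(v,np.array([[x,-.031,.006] for x in(-.076,0,.076)]))[:,:2])
C,im=load('w_rack')
E
```

```text
pile (array([0.50788876, 0.00982207, 0.01066622]), np.float64(0.004382489504267784))
pile c (array([0.50876607, 0.01009582, 0.01426577]), array([-1. ,  2.4, -2.4, -1.9,  1.9, -0.7,  1.5,  1.1]))
rack [ 0.52698486 -0.31351436 -0.07333815] [-1.5  1.5 -3.  -1.6  2.6 -1.9  2.1  3.8]
pockets [[ 0.45346059 -0.27702899]
 [ 0.5292563  -0.28259769]
 [ 0.60505201 -0.2881664 ]] [[240.16829507  91.78763258]
 [314.24439162  97.54177198]
 [387.72247219 103.24945824]]
yellow [222. 163.] 754 [ 0.4512 -0.3361] [ 0.4496 -0.3372]
red [305.3 170.1] 634 [ 0.5223 -0.3421] [ 0.5221 -0.3434]
red [367.7 266.3] 687 [ 0.5796 -0.4331] [ 0.5805 -0.4361]
red [264.4 269.1] 628 [ 0.4833 -0.4362] [ 0.4823 -0.4393]
green [393.5 178.1] 694 [ 0.5984 -0.349 ] [ 0.5997 -0.3504]
amber exp [[ 0.4489177  -0.33886233]
 [ 0.52471341 -0.34443103]
 [ 0.60050912 -0.34999974]]
```

```bash
python3 -m pendant '[[[0.0402,0.0047,0,0,0,0,0.2],[0.0402,0.0047,0,0,0,0,0.2],[0.0402,0.0047,0,0,0,0,0.2],[0.0402,0.0047,0,0,0,0,0.2],[0.0402,0.0047,0,0,0,0,0.2],[0.0402,0.0047,0,0,0,0,0.2],[0.0402,0.0047,0,0,0,0,0.2],[0.0402,0.0047,0,0,0,0,0.2],[0.0402,0.0047,0,0,0,0,0.2],[0.0402,0.0047,0,0,0,0,0.2],[0.0402,0.0047,0,0,0,0,0.2],[0.0402,0.0047,0,0,0,0,0.2],[0.0402,0.0047,0,0,0,0,0.2],[0.0402,0.0047,0,0,0,0,0.2],[0.0402,0.0047,0,0,0,0,0.2],[0.0402,0.0047,0,0,0,0,0.2],[0,0,0,0,0,0,0.2],[0,0,0,0,0,0,0.2],[0,0,0,0,0,0,0.2]]]' 20
```

```text
time_s: 5.82
tool_pos: [0.6061, 0.2808, 0.2307]
tcp_rot: [-2.219, -2.224, 0.001]
force: [1.2, -0.1, 0.4]
width: 0.0548
finger_force: 0.0
```

```bash
python3 -m pendant '[[[0,0.0005,0.035,0,0,0,0.2],[0,0,0.035,0,0,0,0.2],[0,0,0.035,0,0,0,0.2],[0,0,0.03,0,0,0,0.2],[0,0,0.02,0,0,0,0.2],[0,0,0.01,0,0,0,0.2],[0,0,0.005,0,0,0,0.2],[0,0,0,0,0,0,0.2],[0,0,0,0,0,0,0.2],[0,0,0,0,0,0,-0.8],[0,0,0,0,0,0,-0.8],[0,0,0,0,0,0,-0.8],[0,0,0,0,0,0,-0.8],[0,0,0,0,0,0,-0.8]]]' 20
```

```text
time_s: 6.98
tool_pos: [0.6082, 0.2804, 0.0618]
tcp_rot: [2.221, 2.221, 0.002]
force: [-1.4, -0.5, 7.8]
width: 0.0353
finger_force: 20.0
```

```bash
python3 -m pendant '[[[0,0,-0.01,0,0,0,-0.8],[0,0,-0.02,0,0,0,-0.8],[0,0,-0.03,0,0,0,-0.8],[0,0,-0.04,0,0,0,-0.8],[0,0,-0.01,0,0,0,-0.8],[0,0,0,0,0,0,-0.8],[0,0,0,0,0,0,-0.8]]]' 20
python3 -m pendant '[[[-0.01,-0.002,0,0,0,0,-0.8],[-0.02,-0.004,0,0,0,0,-0.8],[-0.03,-0.004,0,0,0,0,-0.8],[-0.04,-0.0055,0,0,0,0,-0.8],[-0.04,-0.0055,0,0,0,0,-0.8],[-0.04,-0.0055,0,0,0,0,-0.8],[-0.04,-0.0055,0,0,0,0,-0.8],[-0.04,-0.0055,0,0,0,0,-0.8],[-0.04,-0.0055,0,0,0,0,-0.8],[-0.04,-0.0055,0,0,0,0,-0.8],[-0.04,-0.0055,0,0,0,0,-0.8],[-0.04,-0.0055,0,0,0,0,-0.8],[-0.04,-0.0055,0,0,0,0,-0.8],[-0.04,-0.005,0,0,0,0,-0.8],[-0.04,-0.005,0,0,0,0,-0.8],[-0.03,-0.003,0,0,0,0,-0.8],[-0.003,0,0,0,0,0,-0.8],[0,0,0,0,0,0,-0.8],[0,0,0,0,0,0,-0.8],[0,0,0,0,0,0,-0.8]]]' 20
```

```text
time_s: 7.57
tool_pos: [0.6079, 0.2802, 0.1717]
tcp_rot: [2.221, 2.221, 0.002]
force: [-0.5, -0.6, -0.5]
width: 0.0356
finger_force: 20.0
time_s: 9.23
tool_pos: [0.5292, -0.2917, 0.1701]
tcp_rot: [-2.22, -2.221, 0.0]
force: [-0.1, 0.2, -0.2]
width: 0.0358
finger_force: 20.0
```

```bash
python3 -m pendant '[[[0.009,0,0,0,0,0,-0.8],[0,0,0.03,0,0,0,-0.8],[0,0,0.03,0,0,0,-0.8],[0,0,0.02,0,0,0,-0.8],[0,0,0.01,0,0,0,-0.8],[0,0,0.01,0,0,0,-0.8],[0,0,0.005,0,0,0,-0.8],[0,0,0.001,0,0,0,-0.8],[0,0,0,0,0,0,-0.8],[0,0,0,0,0,0,-0.8]]]' 20
```

```text
time_s: 10.07
tool_pos: [0.5303, -0.2841, 0.0659]
tcp_rot: [2.22, 2.221, 0.001]
force: [0.7, 0.1, -0.6]
width: 0.0353
finger_force: 20.0
```

```bash
python3 -m pendant '[[[0,0,0.0015,0,0,0,-0.8],[0,0,0.001,0,0,0,-0.8],[0,0,0,0,0,0,-0.8],[0,0,0,0,0,0,-0.8]]]' 20; python3 look.py w_pl1
```

```text
time_s: 10.4
tool_pos: [0.53, -0.2841, 0.0628]
tcp_rot: [2.221, 2.221, 0.0]
force: [0.6, 0.4, 1.8]
width: 0.0357
finger_force: 20.0
[ 0.53002383 -0.28408263  0.06279771]
```

View pics/w_pl1.png

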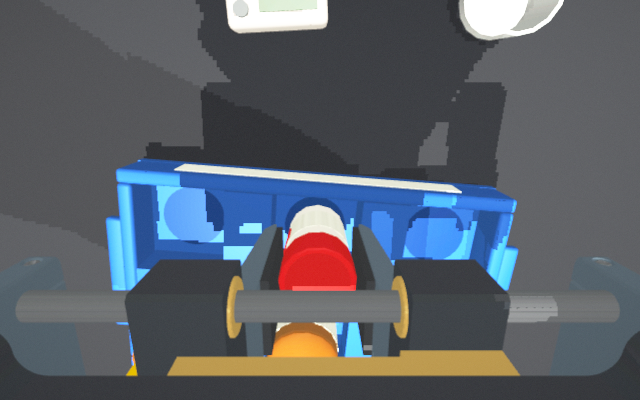

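The red bottle's base sits in the middle pocket (318,215), with light contact. I'll release it and fetch yellow.

```bash
python3 -m pendant '[[[0,0,0,0,0,0,0.2],[0,0,0,0,0,0,0.2],[0,0,0,0,0,0,0.2],[0,0,0,0,0,0,0.2],[0,0,-0.01,0,0,0,0.2],[0,0,-0.03,0,0,0,0.2],[0,0,-0.04,0,0,0,0.2],[0,0,-0.03,0,0,0,0.2],[0,0,-0.01,0,0,0,0.2]]]' 20
python3 -m pendant '[[[0.02,0.002,0,0,0,0,0.2],[0.04,0.002,0,0,0,0,0.2],[0.04,0,0,0,0,0,0.2],[0.04,0,0,0,0,0,0.2],[0.04,0,0,0,0,0,0.2],[0.04,0,0,0,0,0,0.2],[0.04,0,0,0,0,0,0.2],[0.04,0,0,0,0,0,0.2],[0.04,0,0,0,0,0,0.2],[0.04,0,0,0,0,0,0.2],[0.04,0,0,0,0,0,0.2],[0.04,0,0,0,0,0,0.2],[0.04,0,0,0,0,0,0.2],[0.04,0,0,0,0,0,0.2],[0.038,0,0,0,0,0,0.2],[0,0,0,0,0,0,0.2],[0,0,0,0,0,0,0.2],[0,0,0,0,0,0,0.2]]]' 20
```

```text
time_s: 11.2
tool_pos: [0.5315, -0.2849, 0.1878]
tcp_rot: [2.217, 2.217, 0.002]
force: [-0.5, -0.9, 1.1]
width: 0.0549
finger_force: 0.0
time_s: 12.7
tool_pos: [0.5333, 0.2937, 0.1822]
tcp_rot: [-2.221, -2.222, 0.001]
force: [0.6, 0.7, -0.7]
width: 0.0548
finger_force: 0.0
```

```bash
python3 -m pendant '[[[0,0,0.03,0,0,0,0.2],[0,0,0.035,0,0,0,0.2],[0,0,0.03,0,0,0,0.2],[0,0,0.015,0,0,0,0.2],[0,0,0.01,0,0,0,0.2],[0,0,0,0,0,0,0.2],[0,0,0,0,0,0,0.2],[0,0,0,0,0,0,-0.8],[0,0,0,0,0,0,-0.8],[0,0,0,0,0,0,-0.8],[0,0,0,0,0,0,-0.8],[0,0,0,0,0,0,-0.8]]]' 20
python3 -m pendant '[[[0,0,-0.01,0,0,0,-0.8],[0,0,-0.02,0,0,0,-0.8],[0,0,-0.03,0,0,0,-0.8],[0,0,-0.04,0,0,0,-0.8],[0,0,-0.01,0,0,0,-0.8],[0,0,0,0,0,0,-0.8],[0,0,0,0,0,0,-0.8]]]' 20
```

```text
time_s: 13.7
tool_pos: [0.5343, 0.2945, 0.0635]
tcp_rot: [2.221, 2.221, 0.002]
force: [-1.4, 0.5, 8.7]
width: 0.0356
finger_force: 20.0
time_s: 14.28
tool_pos: [0.5339, 0.2942, 0.1732]
tcp_rot: [2.221, 2.221, 0.002]
force: [-0.3, 0.4, -1.3]
width: 0.0355
finger_force: 20.0
```

```bash
python3 -m pendant '[[[-0.02,-0.003,0,0,0,0,-0.8],[-0.04,-0.0055,0,0,0,0,-0.8],[-0.04,-0.0055,0,0,0,0,-0.8],[-0.04,-0.0055,0,0,0,0,-0.8],[-0.04,-0.0055,0,0,0,0,-0.8],[-0.04,-0.0055,0,0,0,0,-0.8],[-0.04,-0.0055,0,0,0,0,-0.8],[-0.04,-0.0055,0,0,0,0,-0.8],[-0.04,-0.0055,0,0,0,0,-0.8],[-0.04,-0.0055,0,0,0,0,-0.8],[-0.04,-0.0055,0,0,0,0,-0.8],[-0.04,-0.0055,0,0,0,0,-0.8],[-0.04,-0.0055,0,0,0,0,-0.8],[-0.04,-0.0055,0,0,0,0,-0.8],[-0.031,-0.006,0,0,0,0,-0.8],[0,0,0,0,0,0,-0.8],[0,0,0,0,0,0,-0.8],[0,0,0,0,0,0,-0.8],[0,0,0,0,0,0,-0.8]]]' 20
```

```text
time_s: 15.87
tool_pos: [0.453, -0.2756, 0.1717]
tcp_rot: [-2.219, -2.221, 0.0]
force: [-0.3, -0.4, -0.0]
width: 0.0353
finger_force: 20.0
```

```bash
python3 -m pendant '[[[-0.0015,0,0.03,0,0,0,-0.8],[0,0,0.03,0,0,0,-0.8],[0,0,0.02,0,0,0,-0.8],[0,0,0.01,0,0,0,-0.8],[0,0,0.008,0,0,0,-0.8],[0,0,0.004,0,0,0,-0.8],[0,0,0.003,0,0,0,-0.8],[0,0,0.001,0,0,0,-0.8],[0,0,0,0,0,0,-0.8],[0,0,0,0,0,0,-0.8]]]' 20
```

```text
time_s: 16.7
tool_pos: [0.4536, -0.2786, 0.0671]
tcp_rot: [2.221, 2.221, 0.0]
force: [-0.2, -0.9, -0.7]
width: 0.0357
finger_force: 20.0
```

```bash
python3 -m pendant '[[[0,0,0.0015,0,0,0,-0.8],[0,0,0.001,0,0,0,-0.8],[0,0,0,0,0,0,-0.8],[0,0,0,0,0,0,-0.8]]]' 20; python3 look.py w_pl2
```

```text
time_s: 17.03
tool_pos: [0.4535, -0.2787, 0.0645]
tcp_rot: [2.221, 2.221, 0.0]
force: [-2.2, -0.4, 6.9]
width: 0.0352
finger_force: 20.0
[ 0.45348903 -0.27867288  0.06446061]
```

View pics/w_pl2.png

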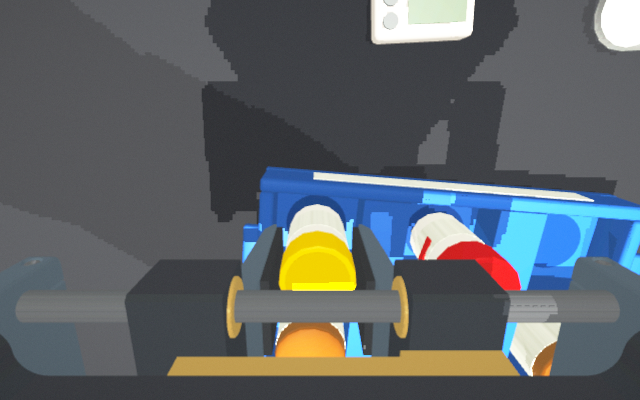

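Yellow is seated in its pocket (318,215), and the red bottle stands in the next one. I'll release it and fetch green.

```bash
python3 -m pendant '[[[0,0,0,0,0,0,0.2],[0,0,0,0,0,0,0.2],[0,0,0,0,0,0,0.2],[0,0,0,0,0,0,0.2],[0,0,-0.01,0,0,0,0.2],[0,0,-0.03,0,0,0,0.2],[0,0,-0.04,0,0,0,0.2],[0,0,-0.03,0,0,0,0.2],[0,0,-0.01,0,0,0,0.2]]]' 20
python3 -m pendant '[[[0.02,0.01,0,0,0,0,0.2],[0.04,0.01,0,0,0,0,0.2],[0.04,0.01,0,0,0,0,0.2],[0.04,0.01,0,0,0,0,0.2],[0.04,0,0,0,0,0,0.2],[0.04,0,0,0,0,0,0.2],[0.04,0,0,0,0,0,0.2],[0.04,0,0,0,0,0,0.2],[0.04,0,0,0,0,0,0.2],[0.04,0,0,0,0,0,0.2],[0.04,0,0,0,0,0,0.2],[0.04,-0.01,0,0,0,0,0.2],[0.04,-0.01,0,0,0,0,0.2],[0.04,-0.01,0,0,0,0,0.2],[0.04,-0.0025,0,0,0,0,0.2],[0.008,0,0,0,0,0,0.2],[0,0,0,0,0,0,0.2],[0,0,0,0,0,0,0.2],[0,0,0,0,0,0,0.2]]]' 20
```

```text
time_s: 17.83
tool_pos: [0.4548, -0.2794, 0.189]
tcp_rot: [2.217, 2.218, 0.002]
force: [0.6, -0.2, 0.8]
width: 0.0548
finger_force: 0.0
time_s: 19.42
tool_pos: [0.4606, 0.3085, 0.1838]
tcp_rot: [-2.222, -2.221, 0.001]
force: [0.3, -0.8, -0.4]
width: 0.0547
finger_force: 0.0
```

```bash
python3 -m pendant '[[[0.001,0,0.03,0,0,0,0.2],[0,0,0.035,0,0,0,0.2],[0,0,0.03,0,0,0,0.2],[0,0,0.016,0,0,0,0.2],[0,0,0.01,0,0,0,0.2],[0,0,0,0,0,0,0.2],[0,0,0,0,0,0,0.2],[0,0,0,0,0,0,-0.8],[0,0,0,0,0,0,-0.8],[0,0,0,0,0,0,-0.8],[0,0,0,0,0,0,-0.8],[0,0,0,0,0,0,-0.8]]]' 20
python3 -m pendant '[[[0,0,-0.01,0,0,0,-0.8],[0,0,-0.02,0,0,0,-0.8],[0,0,-0.03,0,0,0,-0.8],[0,0,-0.04,0,0,0,-0.8],[0,0,-0.01,0,0,0,-0.8],[0,0,0,0,0,0,-0.8],[0,0,0,0,0,0,-0.8]]]' 20
```

```text
time_s: 20.42
tool_pos: [0.4613, 0.311, 0.0638]
tcp_rot: [2.221, 2.221, 0.002]
force: [-0.9, -0.9, 9.0]
width: 0.0353
finger_force: 20.0
time_s: 21.0
tool_pos: [0.4608, 0.3107, 0.1735]
tcp_rot: [2.221, 2.221, 0.002]
force: [-0.3, -0.8, -1.5]
width: 0.0354
finger_force: 20.0
```

```bash
python3 -m pendant '[[[-0.02,0.0096,0,0,0,0,-0.8],[-0.04,0.0096,0,0,0,0,-0.8],[-0.04,0.0096,0,0,0,0,-0.8],[-0.04,0.0096,0,0,0,0,-0.8],[-0.04,0.0096,0,0,0,0,-0.8],[-0.04,0.0096,0,0,0,0,-0.8],[-0.04,0.0096,0,0,0,0,-0.8],[-0.04,0.0096,0,0,0,0,-0.8],[-0.04,0.0096,0,0,0,0,-0.8],[-0.04,0.0096,0,0,0,0,-0.8],[-0.04,0.0096,0,0,0,0,-0.8],[-0.04,0.0096,0,0,0,0,-0.8],[-0.04,0.0096,0,0,0,0,-0.8],[-0.04,0.0096,0,0,0,0,-0.8],[-0.04,0.0096,0,0,0,0,-0.8],[-0.018,0,0,0,0,0,-0.8],[0,0,0,0,0,0,-0.8],[0,0,0,0,0,0,-0.8],[0,0,0,0,0,0,-0.8]]]' 20
```

```text
time_s: 22.58
tool_pos: [0.6039, -0.2863, 0.1716]
tcp_rot: [-2.22, -2.22, 0.001]
force: [-0.7, -0.5, -0.7]
width: 0.0355
finger_force: 20.0
```

```bash
python3 -m pendant '[[[0,0,0.03,0,0,0,-0.8],[0,0,0.03,0,0,0,-0.8],[0,0,0.02,0,0,0,-0.8],[0,0,0.01,0,0,0,-0.8],[0,0,0.008,0,0,0,-0.8],[0,0,0.004,0,0,0,-0.8],[0,0,0.003,0,0,0,-0.8],[0,0,0.001,0,0,0,-0.8],[0,0,0,0,0,0,-0.8],[0,0,0.0015,0,0,0,-0.8],[0,0,0.001,0,0,0,-0.8],[0,0,0,0,0,0,-0.8],[0,0,0,0,0,0,-0.8]]]' 20; python3 look.py w_pl3
```

```text
time_s: 23.67
tool_pos: [0.6051, -0.2876, 0.0649]
tcp_rot: [2.221, 2.221, 0.0]
force: [-1.6, -0.6, 4.7]
width: 0.0357
finger_force: 20.0
[ 0.60505996 -0.28759379  0.06490962]
```

View pics/w_pl3.png

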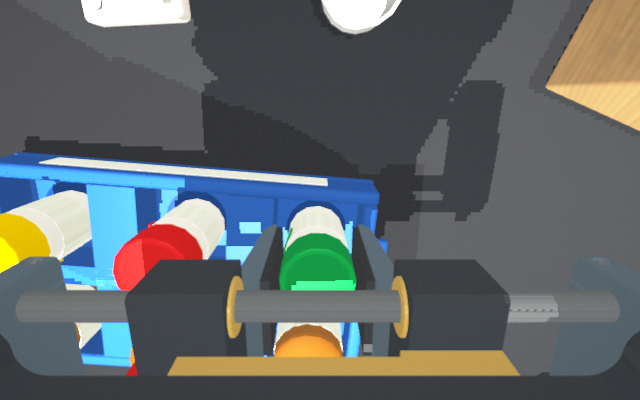

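Green is seated in its pocket (318,215). I'll release it and go back over the tray to measure it.

```bash
python3 -m pendant '[[[0,0,0,0,0,0,0.2],[0,0,0,0,0,0,0.2],[0,0,0,0,0,0,0.2],[0,0,0,0,0,0,0.2],[0,0,-0.01,0,0,0,0.2],[0,0,-0.03,0,0,0,0.2],[0,0,-0.04,0,0,0,0.2],[0,0,-0.04,0,0,0,0.2],[0,0,-0.03,0,0,0,0.2],[0,0,-0.015,0,0,0,0.2],[0,0,0,0,0,0,0.2],[0,0,0,0,0,0,0.2]]]' 20
python3 -m pendant '[[[0.02,-0.005,0,0,0,0,1],[0.04,-0.005,0,0,0,0,1],[0.04,-0.005,0,0,0,0,1],[0.04,-0.005,0,0,0,0,1],[0.04,-0.005,0,0,0,0,1],[0.04,-0.005,0,0,0,0,1],[0.04,-0.005,0,0,0,0,1],[0.04,-0.005,0,0,0,0,1],[0.04,-0.005,0,0,0,0,1],[0.04,-0.005,0,0,0,0,1],[0.04,-0.005,0,0,0,0,1],[0.04,-0.005,0,0,0,0,1],[0.04,-0.005,0,0,0,0,1],[0.04,-0.005,0,0,0,0,1],[0.035,-0.0025,0,0,0,0,1],[0,0,0,0,0,0,1],[0,0,0,0,0,0,1],[0,0,0,0,0,0,1]]]' 20
python3 look.py w_tray2; python3 - <<'E'
from fit import *
C,im=load('w_tray2')
hsv=cv2.cvtColor(im,cv2.COLOR_RGB2HSV);m=cv2.inRange(hsv,(0,0,90),(180,60,255));m[250:]=0;m[:80]=0;m[:,480:]=0
m=cv2.morphologyEx(m,cv2.MORPH_CLOSE,np.ones((9,9)))
v,f=hullfit(C,m,box(.222,.066,0,.03),[.534,.295,-.19]);print('tray',v,f)
for q in proj(C,pose(v,box(.222,.066,.03,.03)[:4])): cv2.circle(im,tuple(int(round(a)) for a in q),3,(255,0,0),1)
cv2.imwrite('pics/w_tray2m.png',im[:,:,::-1])
im=snapshot('side');cv2.imwrite('pics/side2.png',cv2.resize(im[220:360,280:460,::-1],None,fx=4,fy=4))
E
```

```text
time_s: 24.72
tool_pos: [0.6048, -0.2874, 0.2299]
tcp_rot: [2.221, 2.221, 0.0]
force: [-0.3, 0.5, -0.9]
width: 0.0546
finger_force: 0.0
time_s: 26.22
tool_pos: [0.5314, 0.287, 0.2277]
tcp_rot: [-2.22, -2.221, 0.004]
force: [0.2, -1.2, 0.1]
width: 0.0917
finger_force: 0.0
[0.53173495 0.28661405 0.228147  ]
tray [ 0.53319544  0.29452584 -0.17957424] 0.00398451682468548
```

View pics/w_tray2m.png

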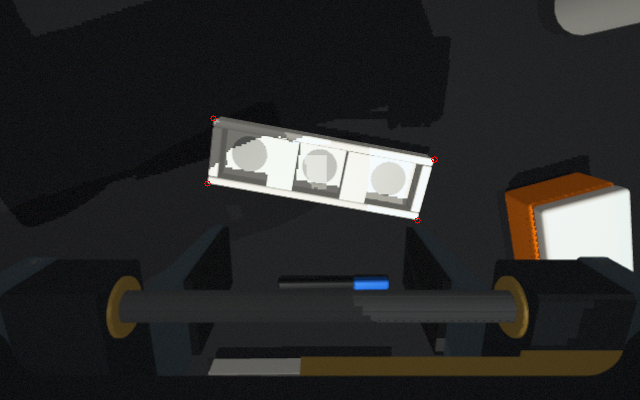

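View pics/side2.png

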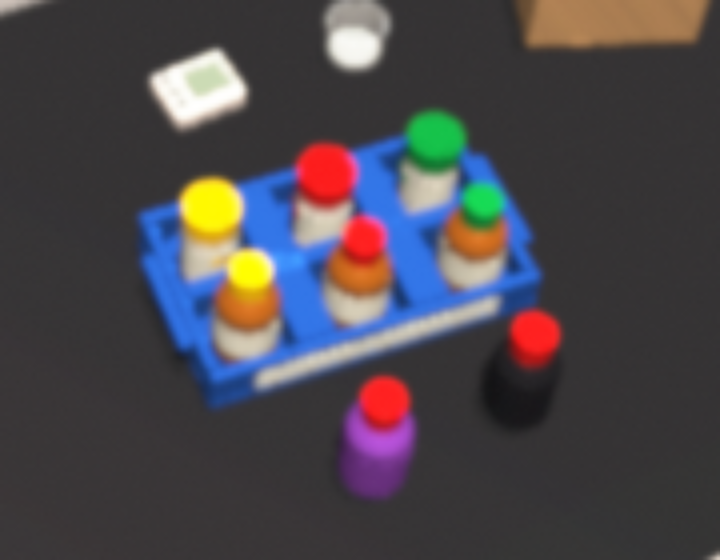

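The side crop shows all three white bottles upright beside the amber bottles of matching colour, with the look-alikes undisturbed. The empty tray is centred at (320,167) and the fitted corners sit on its rim. Next I'll turn the gripper across it.

```bash
python3 -m pendant '[[[0.008,0.0015,0,0,0,0,1],[0,0,0,0,0,-7.1,1],[0,0,0,0,0,-7.1,1],[0,0,0,0,0,-7.1,1],[0,0,0,0,0,-7.1,1],[0,0,0,0,0,-7.1,1],[0,0,0,0,0,-7.1,1],[0,0,0,0,0,-7.1,1],[0,0,0,0,0,-7.1,1],[0,0,0,0,0,-7.1,1],[0,0,0,0,0,-7.1,1],[0,0,0,0,0,-7.1,1],[0,0,0,0,0,-1.6,1],[0,0,0,0,0,0,1],[0,0,0,0,0,0,1],[0,0,0,0,0,0,1]]]' 20
cat > d.py <<'E'
# deltas in tool axes to reach world target x y z, with tool-y heading a (rad, mod pi)
import sys;from h import *
x,y,z,a=map(float,sys.argv[1:]);s=readout.state();R=Ro.from_rotvec(s['tcp_rot']).as_matrix()
h=np.arctan2(R[1,1],R[0,1]);e=(a-h+np.pi/2)%np.pi-np.pi/2
print('shift',(R.T@(np.array([x,y,z])-s['tool_pos'])).round(4),'turn z deg',round(-np.degrees(e),2),'tilt',R[2].round(3),s['tool_pos'].round(4))
E
python3 d.py .5333 .2945 .024 1.391
```

```text
time_s: 27.65
tool_pos: [0.5339, 0.2954, 0.2294]
tcp_rot: [0.285, 3.129, 0.0]
force: [1.5, 0.0, -0.1]
width: 0.0912
finger_force: 0.0
shift [ 0.0004 -0.001   0.2054] turn z deg -0.12 tilt [-0.  0. -1.] [0.5339 0.2954 0.2294]
```

```bash
python3 -m pendant '[[[0.0005,-0.001,0.03,0,0,0,1],[0,0,0.04,0,0,0,1],[0,0,0.04,0,0,0,1],[0,0,0.04,0,0,0,1],[0,0,0.03,0,0,0,1],[0,0,0.015,0,0,0,1],[0,0,0.008,0,0,0,1],[0,0,0.002,0,0,0,1],[0,0,0,0,0,0,1],[0,0,0,0,0,0,1]]]' 20; python3 d.py .5333 .2945 .024 1.391
```

```text
time_s: 28.48
tool_pos: [0.5339, 0.2951, 0.0257]
tcp_rot: [0.282, 3.127, 0.001]
force: [0.7, -0.1, -0.4]
width: 0.0908
finger_force: 0.0
shift [ 0.0005 -0.0007  0.0017] turn z deg -0.01 tilt [-0.001  0.001 -1.   ] [0.5339 0.2951 0.0257]
```

```bash
python3 -m pendant '[[[0,0,0.001,0,0,0,1],[0,0,0,0,0,0,-0.2],[0,0,0,0,0,0,-0.2],[0,0,0,0,0,0,-0.2],[0,0,0,0,0,0,-0.2],[0,0,0,0,0,0,-0.2],[0,0,0,0,0,0,-0.2]]]' 20; python3 -m pendant '[[[0,0,-0.005,0,0,0,-0.2],[0,0,-0.01,0,0,0,-0.2],[0,0,-0.02,0,0,0,-0.2],[0,0,-0.03,0,0,0,-0.2],[0,0,-0.03,0,0,0,-0.2],[0,0,-0.02,0,0,0,-0.2],[0,0,-0.005,0,0,0,-0.2],[0,0,0,0,0,0,-0.2],[0,0,0,0,0,0,-0.2]]]' 20; python3 d.py .5079 .0098 .145 1.5815
```

```text
time_s: 29.07
tool_pos: [0.5332, 0.2948, 0.0237]
tcp_rot: [0.282, 3.129, 0.0]
force: [-1.9, -0.9, 4.4]
width: 0.0659
finger_force: 20.0
time_s: 29.82
tool_pos: [0.5328, 0.2946, 0.1431]
tcp_rot: [-0.282, -3.129, 0.0]
force: [-0.6, -0.1, -0.5]
width: 0.0658
finger_force: 20.0
shift [-0.0265 -0.2846 -0.0019] turn z deg -10.91 tilt [ 0. -0. -1.] [0.5328 0.2946 0.1431]
```

```bash
python3 -m pendant '[[[-0.002,-0.0146,0,0,0,0,-0.2],[-0.003,-0.03,0,0,0,0,-0.2],[-0.003,-0.04,0,0,0,0,-0.2],[-0.004,-0.04,0,0,0,0,-0.2],[-0.004,-0.04,0,0,0,0,-0.2],[-0.004,-0.04,0,0,0,0,-0.2],[-0.003,-0.04,0,0,0,0,-0.2],[-0.003,-0.03,0,0,0,0,-0.2],[-0.0005,-0.01,0,0,0,0,-0.2],[0,0,0,0,0,-3,-0.2],[0,0,0,0,0,-5,-0.2],[0,0,0,0,0,-2.9,-0.2],[0,0,0,0,0,0,-0.2],[0,0,0,0,0,0,-0.2],[0,0,0,0,0,0,-0.2]]]' 20; python3 d.py .5079 .0098 .085 1.5815; python3 look.py w_carry
```

```text
time_s: 31.07
tool_pos: [0.5078, 0.01, 0.1429]
tcp_rot: [0.014, -3.141, -0.0]
force: [0.3, -0.1, -0.7]
width: 0.0656
finger_force: 20.0
shift [-0.0001 -0.0002  0.0579] turn z deg -0.11 tilt [ 0.001  0.    -1.   ] [0.5078 0.01   0.1429]
[0.50794372 0.01005918 0.14300382]
```

View pics/w_carry.png

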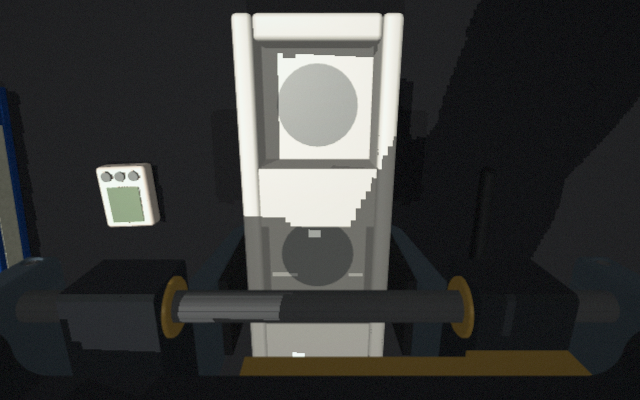

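The tray hangs level and straight: its edges run from (232,14) and (402,14) down the picture. Now I'll lower it onto the pile.

```bash
python3 -m pendant '[[[0,0,0.01,0,0,0,-0.2],[0,0,0.02,0,0,0,-0.2],[0,0,0.01,0,0,0,-0.2],[0,0,0.008,0,0,0,-0.2],[0,0,0.004,0,0,0,-0.2],[0,0,0.003,0,0,0,-0.2],[0,0,0.002,0,0,0,-0.2],[0,0,0,0,0,0,-0.2],[0,0,0,0,0,0,-0.2],[0,0,0,0,0,0,-0.2]]]' 20; python3 d.py .5079 .0098 .0837 1.5815
```

```text
time_s: 31.95
tool_pos: [0.5085, 0.01, 0.0868]
tcp_rot: [-0.017, 3.141, -0.0]
force: [0.0, 0.5, -1.4]
width: 0.0658
finger_force: 20.0
shift [ 0.0007 -0.0002  0.0031] turn z deg -0.01 tilt [-0.001 -0.    -1.   ] [0.5085 0.01   0.0868]
```

```bash
python3 -m pendant '[[[0,0,0.001,0,0,0,-0.2],[0,0,0.001,0,0,0,-0.2],[0,0,0.0008,0,0,0,-0.2],[0,0,0,0,0,0,-0.2],[0,0,0,0,0,0,-0.2],[0,0,0,0,0,0,-0.2]]]' 20
```

```text
time_s: 32.45
tool_pos: [0.5084, 0.01, 0.0837]
tcp_rot: [-0.016, 3.141, -0.0]
force: [-0.4, 1.1, 0.0]
width: 0.0658
finger_force: 20.0
```

```bash
python3 -m pendant '[[[0,0,0.0007,0,0,0,-0.2],[0,0,0,0,0,0,-0.2],[0,0,0,0,0,0,-0.2]]]' 20;python3 -m pendant '[[[0,0,0,0,0,0,0.6],[0,0,0,0,0,0,0.8],[0,0,0,0,0,0,0.9],[0,0,0,0,0,0,0.9],[0,0,0,0,0,0,0.9],[0,0,0,0,0,0,0.9]]]' 20;python3 -m pendant '[[[0,0,-0.01,0,0,0,0.9],[0,0,-0.02,0,0,0,0.9],[0,0,-0.04,0,0,0,0.9],[0,0,-0.04,0,0,0,0.9],[0,0,-0.04,0,0,0,0.9],[0.02,0,-0.01,0,0,0,0.9],[0,0,0,0,0,0,0.9],[0,0,0,0,0,0,0.9],[0,0,0,0,0,0,0.9]]]'; python3 look.py w_end
python3 - <<'E'
from fit import *
a=snapshot('side');b=snapshot('scene')
cv2.imwrite('pics/end.png',np.vstack([cv2.resize(a[150:360,240:480,::-1],(640,560))[:,:],])) 
C=cam('side')
for z,v in((.06,(.508,.0098,.0107)),(.09,(.508,.0098,.0107))): print(proj(C,pose(v,box(.222,.066,z,z)[:4])).round(0).tolist())
C,im=load('w_end');h=cv2.cvtColor(im,cv2.COLOR_RGB2HSV);m=cv2.inRange(h,(0,0,90),(180,60,255));m[235:]=0;m[:,:200]=0;m[:,450:]=0
ys,xs=np.where(m);print(ys.min());
for r in(60,100,150,200):
    x=np.where(m[r])[0]; 
    if len(x): print(r,[ray(C,(q,r),.09)[:2].round(4).tolist() for q in(x.min(),x.max())])
E
```

```text
time_s: 32.7
tool_pos: [0.5084, 0.01, 0.0836]
tcp_rot: [0.017, -3.141, 0.0]
force: [-4.6, -0.0, 15.3]
width: 0.0658
finger_force: 20.0
time_s: 33.2
tool_pos: [0.5082, 0.01, 0.0829]
tcp_rot: [0.016, -3.141, -0.0]
force: [0.9, -0.6, -0.0]
width: 0.087
finger_force: 0.0
time_s: 33.95
tool_pos: [0.4882, 0.0097, 0.2428]
tcp_rot: [0.016, -3.141, 0.0]
force: [0.1, -0.6, 0.0]
width: 0.0868
finger_force: 0.0
[0.4881721  0.00975838 0.24236653]
[[273.0, 210.0], [264.0, 194.0], [335.0, 172.0], [345.0, 186.0]]
[[272.0, 202.0], [263.0, 187.0], [335.0, 164.0], [345.0, 179.0]]
83
100 [[0.4114, -0.0236], [0.4107, 0.0415]]
150 [[0.4531, -0.0236], [0.4524, 0.0424]]
200 [[0.4983, -0.0227], [0.4976, 0.0424]]
```

View pics/end.png

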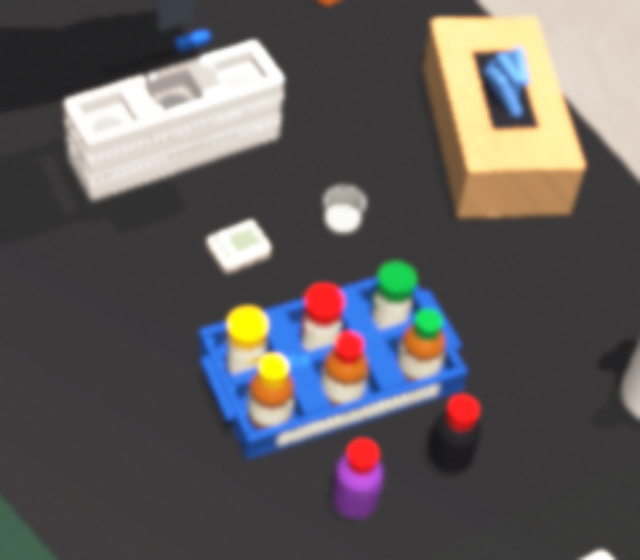

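View pics/w_end.png

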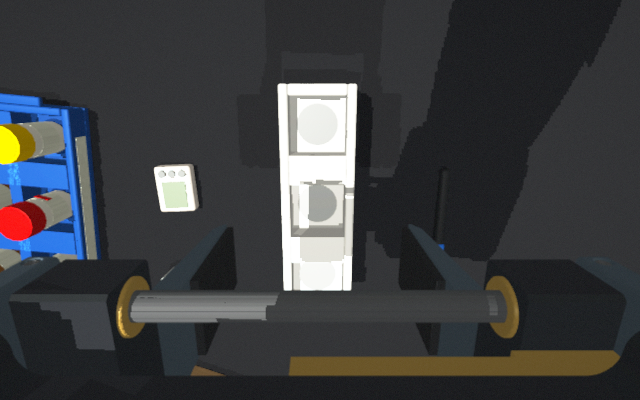

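The tray sits flush on the pile: its near end is at x≈0.397, its centre at y≈0.0095, and it matches the pile fit. All bottles are upright and the gripper is clear of everything.

```bash
python3 -c "
from workcell import job
print(job.job_done())"
```

```text
the job is handed in; nothing more can be done
None
```

The job is handed in, though no verdict came back: by the final pictures each white bottle stands upright beside its matching amber bottle and the empty tray sits squarely on the pile.

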